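# Seat the bearing plate on its locating pins and turn the buttons over it

## Robot

A 6-joint arm with a two-finger parallel gripper is mounted at the origin on a cart in front of the work surface, level with it; the furniture and walls round the work are solid. World frame = base frame: x ahead of the robot, y to its left, z up, the work surface at z = 0. Lengths are in m, angles in rad, forces in N, time in s.
With the tool pointing down it reaches from about 0.225 to 0.875 m from the base axis. Payload 3.4 kg.
Tool frame: the origin (TCP) lies on the centre line of the jaws, within the pads' length; the fingertips stand 11 mm ahead of it and the grasp point (between the pads) lies 8 mm behind it; z points along the fingers, y is the line along which they close (so a half turn about z gives the same grasp; the last joint's range is limited). The gripper opens to 85 mm and grips with 20 to 120 N. Pads are 22 mm wide; open, the fingers measure 114 mm over their backs; the gripper's body (76 mm by 85 mm) begins 54 mm behind the grasp point. The pads swing forward as they close: fully open they stand 13 mm farther back than shut.
Start: joints at [-1.334, 0.276, 1.505, -0, 1.361, -0.121], TCP at [0.201, -0.539, 0.242] pointing down, gripper open.
Joint ranges: [-2.89, 2.89], [-0.75, 2.08], [0.22, 2.7], [-1.18, 4.32], [0.11, 2.71], [-2.7, 2.7]. Speed limits (rad/s): [2.57, 2.57, 3.14, 3.14, 3.14, 3.14].

## Interface

Orientations are given as a unit quaternion [w, x, y, z].
In Python, from rig import manip, eyes, job gives the robot as it stands.
- The arm moves only by the tool drive_tool, never from a script. Its argument "rows" is a list of rows, each a list of 3 entries, a list of its own where there are three numbers: the turn, a rotation vector about the world's x, y, z in rad, then the shift along the world's x, y, z in cm, then the finger opening in cm, from 0 to 8.54. A call has 1 to 8 rows; each row shifts and turns the commanded pose from where the row before left it; what a row does not reach is not made up. A row lasts 1/8 s, in which the tool goes at most 62.5 mm and 10.7 degrees, less where a joint would pass 70% of its speed; a pose out of reach is approached as far as the arm can. A call is refused whole if a number of a shift passes 6.25 or a number of a turn 0.188, either way. A call with a gripper value outside its range is refused whole. The fingers move at their own pace and stop on an object; "force" is the grip in N (left out, the last holds). Time passes only in rows, so rows that do not move let the fingers close. It gives the time, the measured TCP pose, the force, the opening and the grip force at its end, in the units of the state.
- manip.get_state(): the state, without advancing time (a new reading comes with each control period).
- eyes.get_image(name): name is "side" or "top"; returns the picture (400x640x3 uint8, red, green, blue); there is no depth.
- eyes.get_calibration(name): a dict with "camera_matrix" (3x3 intrinsics, pixels), "view" (4x4, takes a point from world to camera coordinates). Camera axes: x right, y up, looking along -z (the intrinsics and any distortion apply to the point x, -y, -z); pixel columns grow to the right and rows downward; lengths in m; the calibration is good to about 2 mm. A picture is of the moment at which its call begins. get_calibration takes no time and is no camera call.
- job.sign_off(): hands the job in; it is judged then, once.
The state is a dict: "clock": time; "qpos": joint angles; "qd": joint speeds; "effort": joint torques, N m; "position": TCP position; "ee_rot": TCP orientation; "contact_force": force on the tool from outside, world axes, zero at the start; "moment": the same for the moment, N m; "width": finger opening in m; "gripper_force": force on a finger pad.
Only numpy, scipy, OpenCV 4.12 (cv2) and the standard library are available. Lean on these libraries where they do the work, as an engineer would, in place of code of your own. Each camera call takes 0.05 s, during which the arm holds its last target. There are 200 camera calls.

## Task

The flat bearing plate has been laid on the assembly fixture askew and short of its place, riding up on the two locating pins; it must be located and locked before its bearing is driven in. With the fingertips only, nudge the plate along until its round hole and its slot drop over the pins and it lies flat on the fixture, then push both turn-buttons behind it round over its back edge to their stops. Do not pick up or carry the plate, and leave the things lying around where they are.

Things in the scene. Friction and masses are not known exactly. Their poses are not given: they have to be found in the camera images.
- fixture: dark steel assembly fixture fixed to the bench: flat block 215 x 240 mm, 18 mm high (top at z = 18 mm), grid of tapped holes. Origin on its underside, under the midpoint of its two locating pins; x to the back (towards the turn-buttons), y to the left, z up. The block spans x -125 to +90, y -120 to +120 mm. Pins at x 0, y +47 and -47 mm; posts of the turn-buttons at x 58, y +40 and -40 mm
- pin_left (a point): foot of the left locating pin (fixture y +47 mm), on the base's top face. The pin is 12 mm thick for 4.5 mm above this point, then tapers to a 5 mm wide tip 11 mm above it
- pin_right (a point): foot of the right locating pin (fixture y -47 mm), on the base's top face; the pin has the same shape as the left one
- stop_left (a point): foot (on the base's top face) of the left stop dowel, fixture x 45, y +30 mm: 6 mm thick, 18 mm high; the closed left turn-button lies against it. The seated plate's rear edge is 4 mm in front of it
- stop_right (a point): foot of the right stop dowel, fixture x 45, y -30 mm, same as the left one
- bearing_plate: loose aluminium plate 100 (x) x 140 (y) x 8 mm, about 0.45 kg, with a raised bearing housing on top (60 mm outside, 10 mm high, centre at x -16, y 0); centre of mass near x -13, y 0. Origin on the underside, midway between round hole and slot; it spans x -62 to +38, y -70 to +70 mm. Axes as the fixture's: seated, it has the fixture's x, y and yaw, 18 mm higher
- round_hole (a point): centre of the plate's round hole at the underside: 14.5 mm wide, at plate x 0, y +47 mm. At the start the plate lies 14 to 28 mm too far to the front (fixture -x), up to 14 mm to either side and up to 0.1 rad askew, its front edge on the base, its rear part tilted up on the pin tips
- slot (a point): centre of the plate's slot at the underside: 14.5 mm wide in x, 20.5 mm long in y, at plate x 0, y -47 mm. The plate slides on pins and base under a push of about 2 to 4 N
- bore (a point): centre of the plate's 42.5 mm bearing bore, at the underside of the plate, plate x -16, y 0
- button_left (a joint): left turn-button, rad: 0 = open, nose to the left (fixture +y); 1.57 = closed on its stop dowel, nose to the front (fixture -x), 2 mm above the seated plate; a plate still riding on the pins is in its way. Turns anticlockwise from above about its post; takes 2 to 3 N at the thumb pin and stays where it is left. Starts at 0 to 0.4. Pivot screw head 13 mm wide, top 45 mm above the bench
- button_right (a joint): right turn-button, mirror image of the left, rad: 0 = open, nose to the right (fixture -y); 1.57 = closed on its stop dowel, nose to the front (fixture -x); turns clockwise from above. Starts at 0 to 0.4
- thumb_left (a point): top of the thumb pin that stands on the left turn-button's arm, 27 mm from its axis: 8 to 9 mm thick, from 38 to 56 mm above the bench. The arm is 14 mm wide, reaches 38 mm from the axis and lies 28 to 38 mm above the bench
- thumb_right (a point): top of the thumb pin that stands on the right turn-button's arm; sizes as on the left
- ball_bearing: bystander: ball bearing, 42 mm across, 12 mm high, lying flat beside the fixture; origin at the centre of its underside
- steel_drift: bystander: steel drift, a round bar 130 mm long, 14 mm thick, lying behind the fixture; origin at the centre of its underside
- grease_pot: bystander: red grease pot with a white lid, 49 mm across, 41 mm high; origin at the centre of its underside
- copper_hammer: bystander: copper-headed hammer with a wooden handle, about 200 mm long, head 76 mm wide, 27 mm high, lying to the right of the fixture; origin at the centre of its underside
- hex_key: bystander: black L-shaped hex key, 89 x 32 mm, 8 mm high, lying to the left of the fixture's front; origin at the centre of its underside
- spark_plug: bystander: spark plug, 67 mm long, 20 mm thick, lying behind the fixture on the left; origin at the centre of its underside
- tape_roll: bystander: roll of black tape, 62 mm across, 19 mm high, lying flat to the right of the fixture; origin at the centre of its underside

How it is judged:
By the outcome, as a careful person would: the job done as asked, in the order asked, and still so for the second after the job is handed in, with the robot touching nothing.
It also fails if it takes over 64 s, if anything falls off the work surface, if the arm or the gripper's body presses on something with over 40 N, if the wrist force passes 120 N, or if a joint passes its speed limit or range.

## Working session

There is one attempt and no reset: what is moved stays moved. The work goes in short steps, Python scripts to look and compute and a tool call to move; the robot and the scene stay as the last step left them, time stands still between calls to the robot, and variables do not carry over. Pictures are saved under pics/ and viewed, at most 10 in all, crops included, and the job is handed in when it is done.

Besides the shell and the picture viewer there is one more tool, called in YAML: its name, and indented under it one key for each argument. drive_tool: Moves the arm, as the interface text tells. Its arguments: {"type":"object","properties":{"rows":{"type":"array"},"force":{"type":"number"}},"required":["rows"]}

```bash
mkdir -p pics; cat > h.py <<'E'
import numpy as np, cv2
from rig import manip, eyes, job
def cal(n):
    c=eyes.get_calibration(n); return np.array(c["camera_matrix"]),np.array(c["view"]),c
def proj(n,P):
    K,V,_=cal(n); P=np.atleast_2d(P); c=(V@np.c_[P,np.ones(len(P))].T).T[:,:3]*[1,-1,-1]
    p=(K@c.T).T; return p[:,:2]/p[:,2:]
def onz(n,uv,z):
    K,V,_=cal(n); R=V[:3,:3]; o=-R.T@V[:3,3]
    uv=np.atleast_2d(uv); d=(np.linalg.inv(K)@np.c_[uv,np.ones(len(uv))].T).T*[1,-1,-1]
    d=d@R; return o+d*((z-o[2])/d[:,2])[:,None]
def snap(n,name,box=None,s=1):
    im=eyes.get_image(n)[:,:,::-1]
    if box: im=im[box[1]:box[3],box[0]:box[2]]
    cv2.imwrite(f"pics/{name}.png",cv2.resize(im,None,fx=s,fy=s,interpolation=cv2.INTER_CUBIC))
E
python3 - <<'E'
from h import *
snap("top","t0"); snap("side","s0")
for n in("top","side"): print(cal(n)[2])
print(manip.get_state())
E
```

```text
{'camera_matrix': array([[389.11655134,   0.        , 315.25723852],
       [  0.        , 389.11655134, 204.03590324],
       [  0.        ,   0.        ,   1.        ]]), 'view': array([[ 1.15176307e-01, -9.93345033e-01,  2.51296007e-04,
        -2.69481086e-01],
       [ 9.68047532e-01,  1.12299836e-01,  2.24215796e-01,
        -5.48033295e-01],
       [-2.22751868e-01, -2.55810808e-02,  9.74539488e-01,
        -8.20900997e-01],
       [ 0.00000000e+00,  0.00000000e+00,  0.00000000e+00,
         1.00000000e+00]])}
{'camera_matrix': array([[444.39990509,   0.        , 317.33112139],
       [  0.        , 444.39990509, 203.86869479],
       [  0.        ,   0.        ,   1.        ]]), 'view': array([[ 0.99975012,  0.00867376,  0.02060251, -0.57817731],
       [-0.02133375,  0.64546976,  0.76348783,  0.1128806 ],
       [-0.00667599, -0.76373658,  0.64549351, -1.51653771],
       [ 0.        ,  0.        ,  0.        ,  1.        ]])}
{'clock': 0.1, 'qpos': array([-1.33401701e+00,  2.76559866e-01,  1.50604521e+00, -5.82694265e-05,
        1.36071596e+00, -1.21006179e-01]), 'qd': array([ 0.00179384, -0.00264038, -0.00269117,  0.00139356,  0.00058264,
        0.0004973 ]), 'effort': array([ 8.65036200e-04, -4.17700231e+01, -2.46405691e+01, -3.38802884e-04,
        5.81678847e-03,  1.02600970e-05]), 'position': array([ 0.20122546, -0.53813142,  0.24149476]), 'ee_rot': array([-8.61096046e-04,  9.84039867e-01,  1.77946036e-01, -7.84383428e-05]), 'contact_force': array([ 0.22665866, -0.43935818,  0.00318281]), 'moment': array([ 0.03707815,  0.03520028, -0.00754037]), 'gripper_force': 0.0, 'width': 0.08504383852733396}
```

View pics/t0.png

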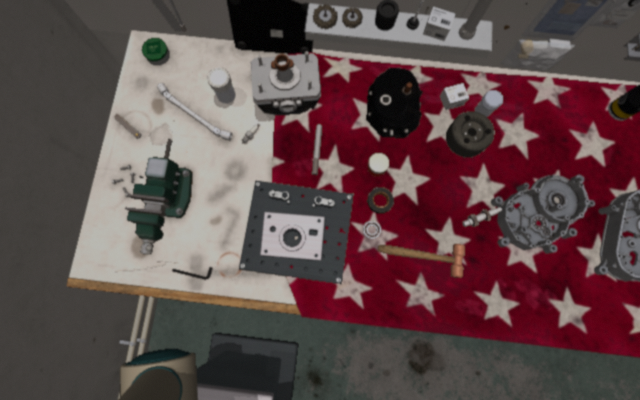

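View pics/s0.png

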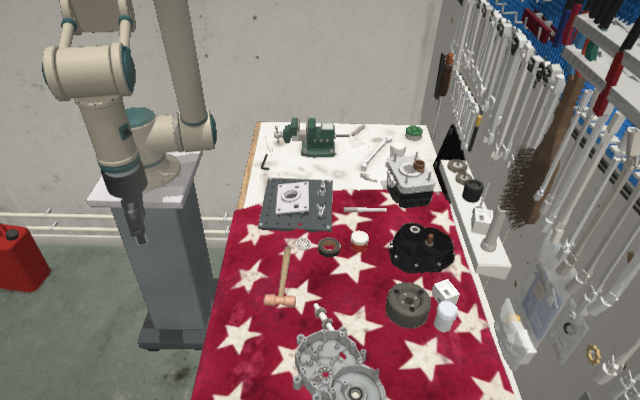

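The fixture is at about (297,232) in the top view and (297,205) in the side view, with the plate near (294,236) top. The buttons are near (280,195) and (325,202). I need enlarged crops.

```bash
python3 - <<'E'
from h import *
snap("top","t1",(232,170,362,290),5); snap("side","s1",(250,170,345,240),8)
E
```

```text
(no output)
```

View pics/t1.png

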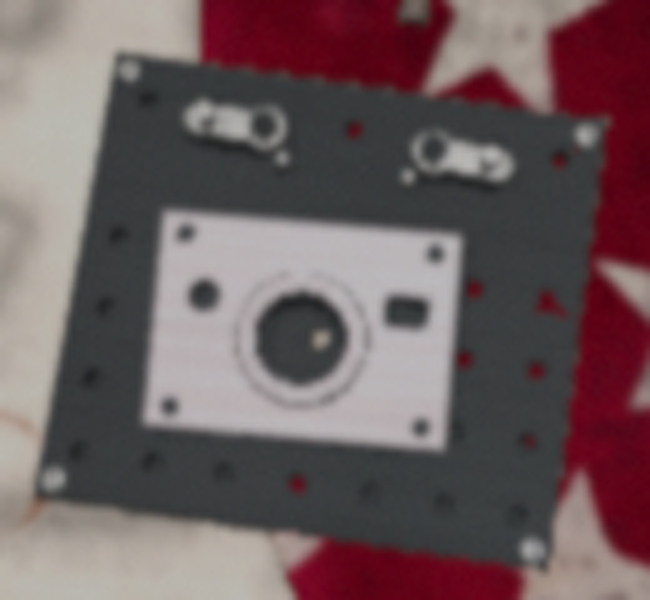

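View pics/s1.png

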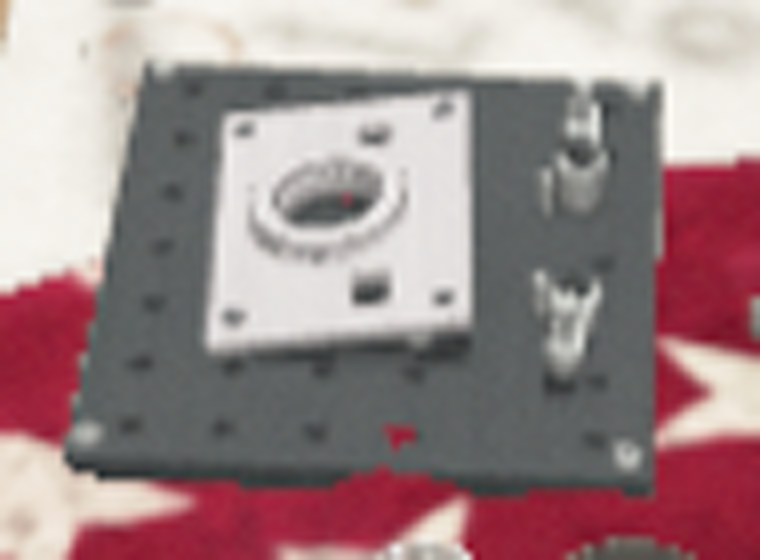

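```bash
cat > fit.py <<'E'
from h import *
from scipy.optimize import least_squares
T=lambda l:(np.array(l,float)+.5)/5-.5+[232,170]
S=lambda l:(np.array(l,float)+.5)/8-.5+[250,170]
def W(p,L): 
    L=np.array(L,float); c,s=np.cos(p[2]),np.sin(p[2])
    return np.c_[p[0]+c*L[:,0]-s*L[:,1],p[1]+s*L[:,0]+c*L[:,1],L[:,2]]
C=[(.09,.12,.018),(.09,-.12,.018),(-.125,-.12,.018),(-.125,.12,.018)]
X=[(.058,.04,.045),(.058,-.04,.045),(.045,.03,.036),(.045,-.03,.036)]
t=T([(118,55),(607,120),(549,566),(40,495),(267,126),(433,150),(282,157),(407,176)])
s=S([(662,82),(652,478),(72,455),(148,65)])
r=lambda p:np.r_[(proj("top",W(p,C+X))-t).ravel(),(proj("side",W(p,C))-s).ravel()]
E
python3 - <<'E'
from fit import *
f=least_squares(r,[.5,-.2,0],loss='soft_l1',f_scale=.5); print(f.x); print(f.fun.reshape(-1,2).round(1))
p=f.x
# plate: tilt th, local dims with top at .008
def PW(q,L):
    L=np.array(L,float); th=q[3]; c,s=np.cos(th),np.sin(th)
    x=L[:,0]+.062; z=L[:,2]
    return W(q,np.c_[-.062+c*x-s*z, L[:,1], .018+s*x+c*z])
PC=[(.038,.07,.008),(.038,-.07,.008),(-.062,-.07,.008),(-.062,.07,.008),(0,.047,.008),(0,-.047,.008)]
t2=T([(163,210),(463,234),(445,450),(145,424),(204,295),(407,312)])
s2=S([(470,92),(470,330),(207,350),(225,113),(374,134),(371,287)])
g=least_squares(lambda q:np.r_[(proj("top",PW(q,PC))-t2).ravel(),(proj("side",PW(q,PC))-s2).ravel()],[*p,.1],loss='soft_l1',f_scale=.5)
print(g.x,g.fun.reshape(-1,2).round(1))
q=g.x; c,s=np.cos(p[2]),np.sin(p[2]); d=q[:2]-p[:2]
print("plate in fixture mm",1e3*(c*d[0]+s*d[1]),1e3*(-s*d[0]+c*d[1]),q[2]-p[2])
# thumbs
for px in ((202,117),(500,165)):
    w=onz("top",T([px]),.056)[0]; d=w[:2]-p[:2]; print(w,1e3*(c*d[0]+s*d[1]),1e3*(-s*d[0]+c*d[1]))
w=W(p,[(0,.047,.018),(0,-.047,.018),(.045,.03,.018),(.045,-.03,.018)]); print(w)
E
```

```text
[ 0.53506545 -0.16855334 -0.02696007]
[[-0.4 -0.7]
 [ 0.2 -0.1]
 [ 0.5  1.2]
 [-1.3  0.2]
 [-0.6 -0.5]
 [ 0.3 -0.5]
 [ 0.1  0.2]
 [ 0.4 -0.1]
 [ 0.1 -0.2]
 [ 0.5  0.3]
 [-1.   0.2]
 [-0.5 -0.6]]
[ 0.51553151 -0.15929154  0.03131684  0.12102948] [[ 0.  -0.1]
 [ 0.1  0.1]
 [ 0.2  0.3]
 [-0.6  0.3]
 [ 0.1  0. ]
 [ 0.   0. ]
 [ 0.1  0. ]
 [ 0.4 -1.2]
 [ 0.  -0.6]
 [-0.1  0.3]
 [ 0.3  0.3]
 [ 0.2  0.3]]
plate in fixture mm -19.776511169112986 8.731856008519458 0.058276911224629135
[ 0.59127667 -0.10250707  0.056     ] 54.41039676708436 67.53753503114639
[ 0.58452006 -0.24114381  0.056     ] 51.3934413654202 -71.23095992934806
[[ 0.53633242 -0.12157042  0.018     ]
 [ 0.53379848 -0.21553626  0.018     ]
 [ 0.5808578  -0.13977729  0.018     ]
 [ 0.57924039 -0.19975549  0.018     ]]
```

The joint fit is within about 1 px. The plate sits at fixture (-19.8, +8.7) mm with yaw +0.058. I'll move in with the fingers closed for a sideways nudge on its left edge.

drive_tool:
  rows:
    - [[0, 0, -0.048], [3, 4.5, 0], 0]
    - [[0, 0, -0.048], [3, 4.5, 0], 0]
    - [[0, 0, -0.048], [3, 4.5, 0], 0]
    - [[0, 0, -0.048], [3, 4.5, 0], 0]
    - [[0, 0, -0.048], [3, 4.5, 0], 0]
    - [[0, 0, -0.048], [3, 4.5, 0], 0]
    - [[0, 0, -0.048], [3, 4.5, 0], 0]
    - [[0, 0, -0.048], [3, 4.5, 0], 0]

```text
clock: 1.2
position: [0.4421, -0.1771, 0.2424]
ee_rot: [0.0, 1.0, -0.014, 0.0]
contact_force: [-0.7, -1.1, 0.4]
width: -0.0002
gripper_force: 0.0
```

drive_tool:
  rows:
    - [[0, 0, 0], [3, 4.5, 0], 0]
    - [[0, 0, 0], [3, 4.5, -2], 0]
    - [[0, 0, 0], [1.1, 2.2, -5], 0]
    - [[0, 0, 0], [0, 0, -5], 0]
    - [[0, 0, 0], [0, 0, -4], 0]
    - [[0, 0, 0], [0, 0, 0], 0]
    - [[0, 0, 0], [0, 0, 0], 0]

```text
clock: 2.08
position: [0.5135, -0.067, 0.0835]
ee_rot: [0.0, 1.0, -0.013, 0.001]
contact_force: [0.6, 0.1, -0.3]
width: -0.0
gripper_force: 0.0
```

```bash
python3 - <<'E'
from h import *
s=manip.get_state(); print(s["clock"],s["position"],s["ee_rot"],s["contact_force"])
print(proj("side",[s["position"],s["position"]-[0,0,.011]]))
snap("side","s2",(250,130,350,230),6)
E
```

```text
2.075 [ 0.5134747  -0.06699686  0.08353002] [ 2.92437838e-04  9.99912661e-01 -1.31744106e-02  1.01020636e-03] [ 0.57229185  0.11435165 -0.30161173]
[[297.32636612 165.4064688 ]
 [297.35543055 168.22319706]]
```

View pics/s2.png

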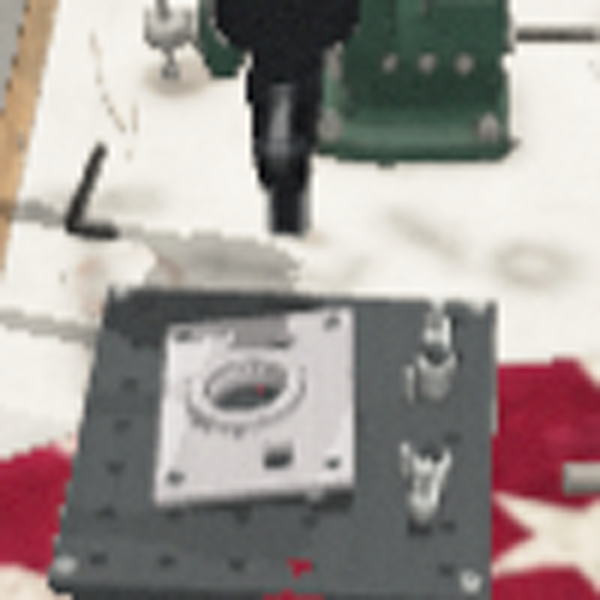

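drive_tool:
  rows:
    - [[0, 0, 0], [0, 0, -3], 0]
    - [[0, 0, 0], [0, 0, -2.1], 0]
    - [[0, 0, 0], [0, 0, 0], 0]
    - [[0, 0, 0], [0, -0.3, 0], 0]
    - [[0, 0, 0], [0, -0.3, 0], 0]
    - [[0, 0, 0], [0, -0.2, 0], 0]
    - [[0, 0, 0], [0, -0.2, 0], 0]

```text
clock: 3.0
position: [0.5127, -0.0764, 0.0318]
ee_rot: [-0.0, 1.0, -0.013, 0.0]
contact_force: [1.1, 2.5, 0.8]
width: 0.0002
gripper_force: 1.5
```

drive_tool:
  rows:
    - [[0, 0, 0], [0, -0.15, 0], 0]
    - [[0, 0, 0], [0, -0.15, 0], 0]

```text
clock: 3.25
position: [0.5126, -0.0793, 0.0315]
ee_rot: [-0.0, 1.0, -0.013, 0.0]
contact_force: [0.7, 3.5, 2.7]
width: 0.0
gripper_force: 1.7
```

drive_tool:
  rows:
    - [[0, 0, 0], [0, -0.15, 0], 0]
    - [[0, 0, 0], [0, -0.15, 0], 0]

```text
clock: 3.5
position: [0.5123, -0.0826, 0.0313]
ee_rot: [0.0, 1.0, -0.013, -0.0]
contact_force: [0.2, 3.3, 1.5]
width: -0.0002
gripper_force: 1.5
```

drive_tool:
  rows:
    - [[0, 0, 0], [0, -0.1, 0], 0]
    - [[0, 0, 0], [0, -0.1, 0], 0]
    - [[0, 0, 0], [0, 0.4, 0], 0]
    - [[0, 0, 0], [0, 1, 4], 0]

```text
clock: 4.0
position: [0.5098, -0.0706, 0.0691]
ee_rot: [-0.0, 1.0, -0.013, -0.004]
contact_force: [0.9, 0.9, -0.3]
width: 0.0004
gripper_force: 0.0
```

```bash
python3 - <<'E'
from h import *
snap("top","t2",(232,170,362,290),5)
E
```

```text
(no output)
```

View pics/t2.png

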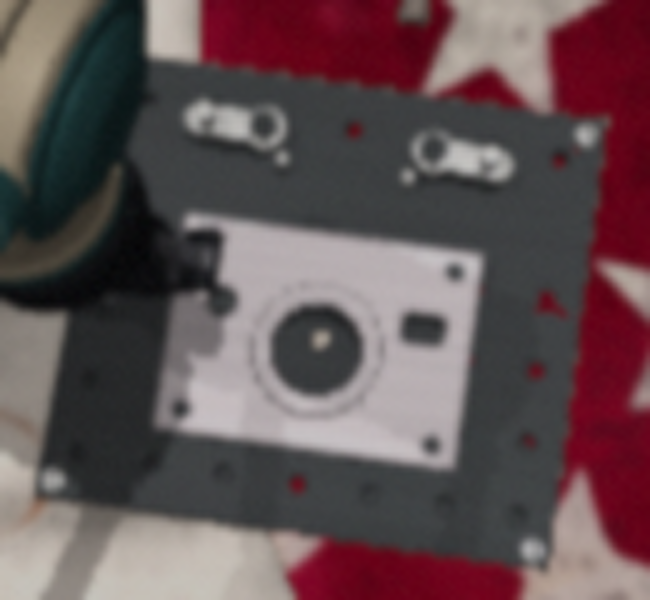

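Plate corners are now at back-left (185,213), back-right (484,254), front-right (456,467) and front-left (153,428). The hole is at (222,300), the slot at (423,328), and the plate looks nearly square.

```bash
cat > plate.py <<'E'
from fit import *
p=np.array([.53507,-.16855,-.02696]); c,s=np.cos(p[2]),np.sin(p[2])
def PW(q,L,th):
    L=np.array(L,float); C,S_=np.cos(th),np.sin(th); x=L[:,0]+.062; z=L[:,2]
    return W(q,np.c_[-.062+C*x-S_*z, L[:,1], .018+S_*x+C*z])
PC=[(.038,.07,.008),(.038,-.07,.008),(-.062,-.07,.008),(-.062,.07,.008),(0,.047,.008),(0,-.047,.008)]
def plate(px,idx,th):
    g=least_squares(lambda q:(proj("top",PW(q,[PC[i] for i in idx],th))-T(px)).ravel(),p,loss='soft_l1',f_scale=.5)
    q=g.x; d=q[:2]-p[:2]; print("res",np.abs(g.fun).max().round(2),"fix mm",(1e3*(c*d[0]+s*d[1])).round(1),(1e3*(-s*d[0]+c*d[1])).round(1),"yaw",(q[2]-p[2]).round(3))
E
python3 -c "
from plate import *
plate([(185,213),(484,254),(456,467),(153,428),(222,300),(423,328)],range(6),.125)"
```

```text
res 0.43 fix mm -23.4 0.2 yaw 0.008
```

drive_tool:
  rows:
    - [[0, 0, 0], [0, 0, 3], 0]
    - [[0, 0, 0], [-4, 0, 0], 8.5]
    - [[0, 0, 0], [-4, -4.5, 0], 8.5]
    - [[0, 0, 0], [0, -5, 0], 8.5]
    - [[0, 0, 0], [0, 0, -3], 8.5]
    - [[0, 0, 0], [0, 0, -3], 8.5]
    - [[0, 0, 0], [0, 0, 0], 8.5]
    - [[0, 0, 0], [0, 0, 0], 8.5]

```text
clock: 5.05
position: [0.4329, -0.1659, 0.0419]
ee_rot: [0.0, 1.0, -0.013, 0.0]
contact_force: [0.9, -0.8, 0.4]
width: 0.0851
gripper_force: 0.0
```

drive_tool:
  rows:
    - [[0, 0, 0], [-0.3, 0, -1.0], 8.5]
    - [[0, 0, 0], [0, 0, -0.6], 8.5]
    - [[0, 0, 0], [0, 0, 0], 8.5]

```text
clock: 5.42
position: [0.429, -0.1654, 0.025]
ee_rot: [-0.0, 1.0, -0.013, -0.0]
contact_force: [-0.0, 0.1, -0.7]
width: 0.0848
gripper_force: 0.0
```

drive_tool:
  rows:
    - [[0, 0, 0], [0, 0, -0.3], 8.5]
    - [[0, 0, 0], [0, 0, -0.2], 8.5]
    - [[0, 0, 0], [0, 0, 0], 8.5]

```text
clock: 5.8
position: [0.4294, -0.1656, 0.0202]
ee_rot: [-0.0, 1.0, -0.013, -0.0]
contact_force: [-0.2, 0.1, -0.1]
width: 0.0849
gripper_force: 0.0
```

drive_tool:
  rows:
    - [[0, 0, 0], [0.3, 0, -0.1], 8.5]
    - [[0, 0, 0], [0.3, 0, 0], 8.5]
    - [[0, 0, 0], [0.3, 0, 0], 8.5]
    - [[0, 0, 0], [0.2, 0, 0], 8.5]
    - [[0, 0, 0], [0.2, 0, 0], 8.5]
    - [[0, 0, 0], [0.2, 0, 0], 8.5]

```text
clock: 6.55
position: [0.4441, -0.1653, 0.0192]
ee_rot: [-0.0, 1.0, -0.013, -0.0]
contact_force: [-4.1, 0.4, 1.7]
width: 0.0849
gripper_force: 2.0
```

drive_tool:
  rows:
    - [[0, 0, 0], [0.2, 0, 0], 8.5]
    - [[0, 0, 0], [0.2, 0, 0], 8.5]
    - [[0, 0, 0], [0.2, 0, 0], 8.5]

```text
clock: 6.92
position: [0.4506, -0.1656, 0.0193]
ee_rot: [0.0, 1.0, -0.013, 0.0]
contact_force: [-2.8, -0.5, 0.7]
width: 0.0853
gripper_force: 1.8
```

drive_tool:
  rows:
    - [[0, 0, 0], [0.2, 0, 0], 8.5]
    - [[0, 0, 0], [0.2, 0, 0], 8.5]

```text
clock: 7.18
position: [0.4551, -0.1658, 0.0193]
ee_rot: [0.0, 1.0, -0.013, 0.001]
contact_force: [-2.7, 0.0, -1.2]
width: 0.0853
gripper_force: 1.1
```

drive_tool:
  rows:
    - [[0, 0, 0], [0.15, 0, 0], 8.5]
    - [[0, 0, 0], [0.15, 0, 0], 8.5]

```text
clock: 7.42
position: [0.4588, -0.1661, 0.0197]
ee_rot: [0.001, 1.0, -0.013, 0.001]
contact_force: [0.4, -0.2, -0.7]
width: 0.085
gripper_force: 0.0
```

drive_tool:
  rows:
    - [[0, 0, 0], [0.15, 0, 0], 8.5]
    - [[0, 0, 0], [0.15, 0, 0], 8.5]

```text
clock: 7.68
position: [0.4604, -0.1657, 0.0194]
ee_rot: [0.0, 1.0, -0.013, -0.0]
contact_force: [-2.0, -1.5, 1.6]
width: 0.0851
gripper_force: 1.1
```

drive_tool:
  rows:
    - [[0, 0, 0], [-1, 0, 0], 8.5]
    - [[0, 0, 0], [-2, 0, 3], 0]
    - [[0, 0, 0], [-4, 0, 4], 0]
    - [[0, 0, 0], [-4, 0, 3], 0]
    - [[0, 0, 0], [0, 0, 0], 0]

```text
clock: 8.3
position: [0.3484, -0.1653, 0.1208]
ee_rot: [0.001, 1.0, -0.014, 0.001]
contact_force: [1.5, -0.0, -0.5]
width: 0.0121
gripper_force: 0.0
```

```bash
python3 - <<'E'
from h import *
a=eyes.get_image("top")[170:290,232:362,::-1]; b=eyes.get_image("side")[170:245,250:345,::-1]
r=lambda im,s:cv2.resize(im,None,fx=s,fy=s,interpolation=cv2.INTER_CUBIC)
o=np.zeros((600,800,3),np.uint8); A=r(a,3.5)
o[:A.shape[0],:A.shape[1]]=A[:600]; B=r(b,3.5); o[:B.shape[0],460:460+B.shape[1]]=B
cv2.imwrite("pics/c3.png",o)
cv2.imwrite("pics/t3.png",r(a,5));cv2.imwrite("pics/s3.png",r(b,8))
E
```

```text
(no output)
```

View pics/s3.png

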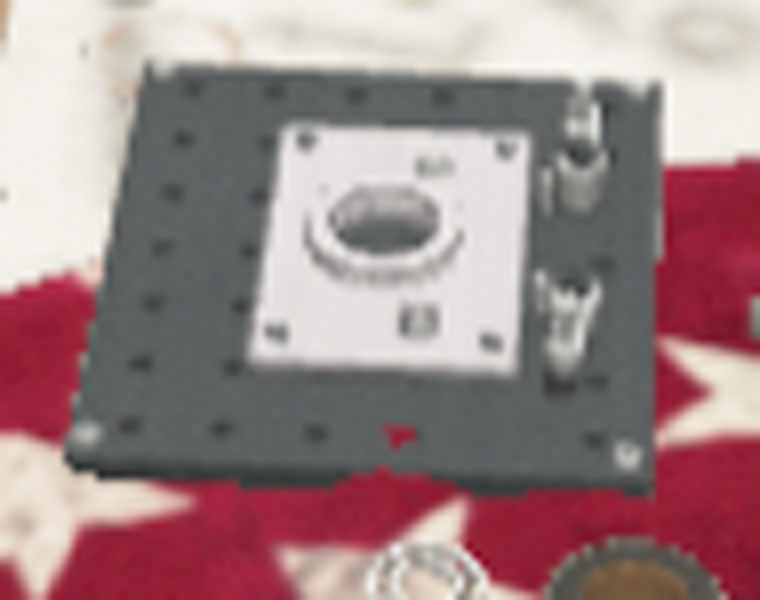

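View pics/t3.png

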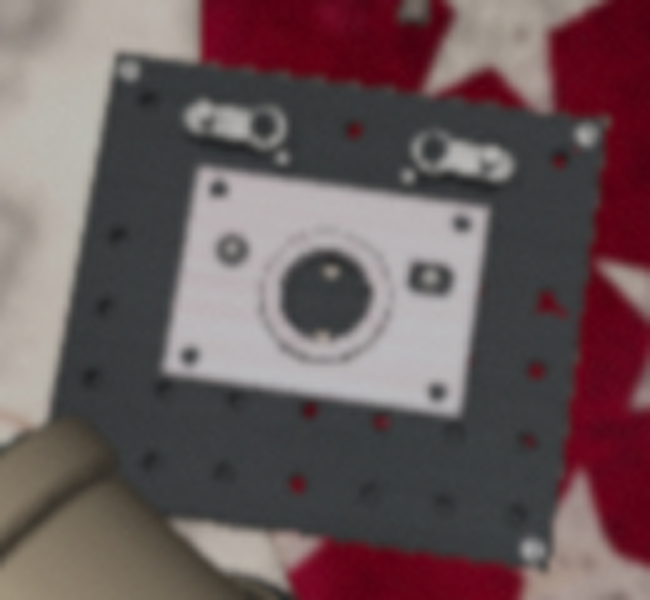

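Both pins show through the hole and slot, at (232,249) and (431,277), and in the side view the plate lies flat. I'll check the fit numerically and move behind the left button.

```bash
python3 -c "
from plate import *
px=[(198,166),(490,208),(462,415),(163,375)]
plate(px,range(4),0.);plate(px,range(4),.05)"
```

```text
res 0.38 fix mm -0.1 -0.0 yaw 0.004
res 0.66 fix mm -0.2 -0.2 yaw 0.002
```

drive_tool:
  rows:
    - [[0, 0, 0], [5.2, 1.1, 0], 0]
    - [[0, 0, 0], [5.2, 1.1, 0], 0]
    - [[0, 0, 0], [5.2, 1.1, 0], 0]
    - [[0, 0, 0], [5.2, 1.1, 0], 0]
    - [[0, 0, 0], [5.2, 1.1, 0], 0]
    - [[0, 0, 0], [0, 0, 0], 0]
    - [[0, 0, 0], [0, 0, 0], 0]

```text
clock: 9.28
position: [0.6096, -0.1099, 0.1172]
ee_rot: [-0.0, 1.0, -0.013, -0.002]
contact_force: [-0.1, -0.1, 0.1]
width: 0.0001
gripper_force: 0.0
```

drive_tool:
  rows:
    - [[0, 0, 0], [0.8, 0, 0], 0]
    - [[0, 0, 0], [0, 0, -3], 0]
    - [[0, 0, 0], [0, 0, -2.9], 0]
    - [[0, 0, 0], [0, 0, 0], 0]
    - [[0, 0, 0], [-0.4, 0, 0], 0]
    - [[0, 0, 0], [-0.4, 0, 0], 0]
    - [[0, 0, 0], [-0.3, 0, 0], 0]
    - [[0, 0, 0], [-0.3, 0, 0], 0]

```text
clock: 10.28
position: [0.6061, -0.1109, 0.0615]
ee_rot: [0.0, 1.0, -0.013, 0.002]
contact_force: [3.4, 0.8, 1.4]
width: -0.0004
gripper_force: 1.6
```

drive_tool:
  rows:
    - [[0, 0, 0], [-0.3, 0, 0], 0]
    - [[0, 0, 0], [-0.3, 0, 0], 0]

```text
clock: 10.52
position: [0.5995, -0.1109, 0.0611]
ee_rot: [0.0, 1.0, -0.013, 0.001]
contact_force: [4.1, -0.3, 3.1]
width: -0.0002
gripper_force: 1.9
```

drive_tool:
  rows:
    - [[0, 0, 0], [-0.3, 0, -0.15], 0]
    - [[0, 0, 0], [-0.3, 0, -0.15], 0]
    - [[0, 0, 0], [-0.3, 0, 0], 0]
    - [[0, 0, 0], [-0.2, 0, 0], 0]
    - [[0, 0, 0], [0, 0, 0], 0]

```text
clock: 11.15
position: [0.5892, -0.1127, 0.0576]
ee_rot: [0.002, 1.0, -0.013, 0.002]
contact_force: [6.5, -5.1, 0.5]
width: 0.0002
gripper_force: 3.3
```

drive_tool:
  rows:
    - [[0, 0, 0], [0.8, 0, 0], 0]
    - [[0, 0, 0], [0, 1.4, 0], 0]
    - [[0, 0, 0], [0, 1.4, 0], 0]
    - [[0, 0, 0], [-1.3, 0, 0], 0]
    - [[0, 0, 0], [-1.4, 0, 0], 0]
    - [[0, 0, 0], [0, 0, 0], 0]

```text
clock: 11.9
position: [0.5662, -0.0825, 0.0573]
ee_rot: [-0.0, 1.0, -0.013, -0.001]
contact_force: [0.3, 0.6, 0.0]
width: -0.0001
gripper_force: 0.0
```

drive_tool:
  rows:
    - [[0, 0, 0], [0, -0.3, 0], 0]
    - [[0, 0, 0], [0, -0.3, 0], 0]
    - [[0, 0, 0], [0, -0.3, 0], 0]

```text
clock: 12.28
position: [0.5687, -0.0921, 0.0573]
ee_rot: [0.0, 1.0, -0.013, 0.0]
contact_force: [0.3, -0.2, 0.4]
width: 0.0002
gripper_force: 0.0
```

drive_tool:
  rows:
    - [[0, 0, 0], [0, -0.3, 0], 0]
    - [[0, 0, 0], [0, -0.3, 0], 0]
    - [[0, 0, 0], [0, -0.2, 0], 0]

```text
clock: 12.65
position: [0.5661, -0.0975, 0.0569]
ee_rot: [-0.002, 1.0, -0.014, -0.003]
contact_force: [-3.4, 7.2, 3.3]
width: -0.0002
gripper_force: 4.0
```

drive_tool:
  rows:
    - [[0, 0, 0], [0, -0.3, 0], 0]
    - [[0, 0, 0], [0, -0.3, 0], 0]

```text
clock: 12.9
position: [0.563, -0.1018, 0.0565]
ee_rot: [-0.004, 1.0, -0.014, -0.006]
contact_force: [-8.9, 11.0, 8.2]
width: -0.0
gripper_force: 6.2
```

drive_tool:
  rows:
    - [[0, 0, 0], [0, -0.2, 0], 0]
    - [[0, 0, 0], [0, -0.2, 0], 0]

```text
clock: 13.15
position: [0.561, -0.1055, 0.0564]
ee_rot: [-0.004, 1.0, -0.013, -0.008]
contact_force: [-12.2, 9.5, 9.4]
width: 0.0
gripper_force: 6.6
```

drive_tool:
  rows:
    - [[0, 0, 0], [0, -0.15, 0], 0]
    - [[0, 0, 0], [0, -0.15, 0], 0]

```text
clock: 13.4
position: [0.5661, -0.1111, 0.0568]
ee_rot: [-0.001, 1.0, -0.013, -0.002]
contact_force: [-2.1, 4.2, 2.4]
width: -0.0
gripper_force: 1.9
```

drive_tool:
  rows:
    - [[0, 0, 0], [0, -0.1, 0], 0]
    - [[0, 0, 0], [0, -0.1, 0], 0]
    - [[0, 0, 0], [0, 0, 0], 0]

```text
clock: 13.78
position: [0.5678, -0.1139, 0.0571]
ee_rot: [-0.001, 1.0, -0.013, -0.001]
contact_force: [-1.8, 5.3, 0.9]
width: -0.0001
gripper_force: 2.4
```

```bash
python3 - <<'E'
from h import *
a=eyes.get_image("top")[170:290,232:362,::-1]; b=eyes.get_image("side")[165:215,300:345,::-1]
r=lambda im,s:cv2.resize(im,None,fx=s,fy=s,interpolation=cv2.INTER_CUBIC)
o=np.zeros((600,800,3),np.uint8); A=r(a,3.2); B=r(b,8)
o[:A.shape[0],:A.shape[1]]=A; o[:400,430:790]=B
cv2.imwrite("pics/c4.png",o); print(manip.get_state()["contact_force"],manip.get_state()["position"])
E
```

```text
[-1.970788    5.11603105  1.11897664] [ 0.56784944 -0.11390993  0.05710597]
```

View pics/c4.png

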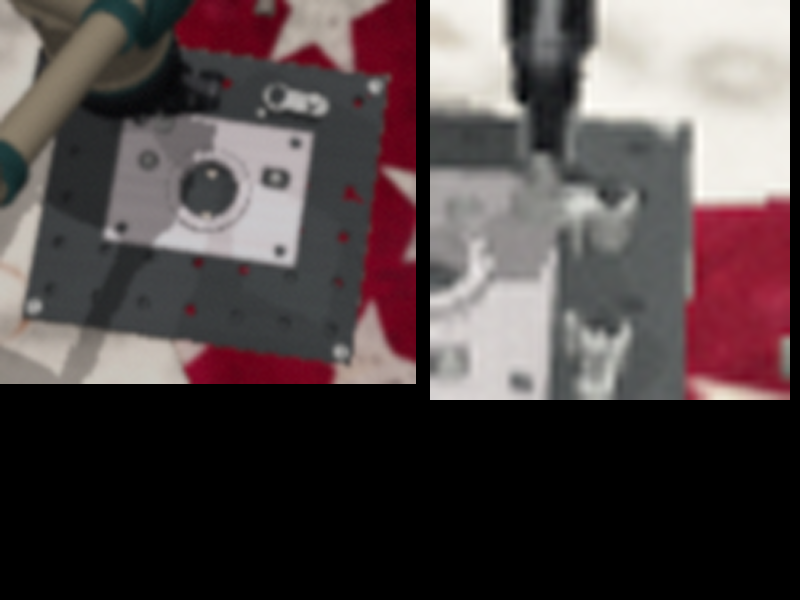

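The left button's arm now points forward over the plate's rear edge, with the thumb near side-view crop (540,175). I'll press on until it stalls on its stop.

drive_tool:
  rows:
    - [[0, 0, 0], [0, -0.15, 0], 0]
    - [[0, 0, 0], [0, -0.1, 0], 0]
    - [[0, 0, 0], [0, 0, 0], 0]

```text
clock: 14.25
position: [0.5677, -0.1146, 0.057]
ee_rot: [-0.002, 1.0, -0.014, -0.001]
contact_force: [-3.1, 9.4, 0.8]
width: -0.0001
gripper_force: 4.9
```

drive_tool:
  rows:
    - [[0, 0, 0], [0, -0.15, 0], 0]
    - [[0, 0, 0], [0, -0.1, 0], 0]
    - [[0, 0, 0], [0, 0, 0], 0]

```text
clock: 14.62
position: [0.5676, -0.1151, 0.057]
ee_rot: [-0.004, 1.0, -0.014, -0.001]
contact_force: [-1.2, 14.7, 3.0]
width: -0.0003
gripper_force: 7.5
```

drive_tool:
  rows:
    - [[0, 0, 0], [0, 1.2, 0], 0]
    - [[0, 0, 0], [0, 0, 4], 0]
    - [[0, 0, 0], [2.3, -5, 2], 0]
    - [[0, 0, 0], [2.3, -5, 0], 0]
    - [[0, 0, 0], [0.2, -3, 0], 0]
    - [[0, 0, 0], [0, 0, 0], 0]
    - [[0, 0, 0], [0, 0, 0], 0]

```text
clock: 15.5
position: [0.6164, -0.2377, 0.1172]
ee_rot: [0.0, 1.0, -0.013, 0.0]
contact_force: [-0.1, 0.0, -0.0]
width: 0.0002
gripper_force: 0.0
```

drive_tool:
  rows:
    - [[0, 0, 0], [0, 0, -3], 0]
    - [[0, 0, 0], [0, 0, -3], 0]
    - [[0, 0, 0], [0, 0, 0], 0]
    - [[0, 0, 0], [-0.5, 0, 0], 0]
    - [[0, 0, 0], [-0.3, 0, 0], 0]
    - [[0, 0, 0], [-0.3, 0, 0], 0]
    - [[0, 0, 0], [-0.3, 0, 0], 0]

```text
clock: 16.38
position: [0.6024, -0.2378, 0.058]
ee_rot: [0.0, 1.0, -0.013, 0.001]
contact_force: [1.0, 0.4, -0.0]
width: -0.0004
gripper_force: 1.3
```

drive_tool:
  rows:
    - [[0, 0, 0], [-0.3, 0, 0], 0]
    - [[0, 0, 0], [-0.3, 0, 0], 0]
    - [[0, 0, 0], [-0.3, 0, 0], 0]
    - [[0, 0, 0], [-0.3, 0, 0], 0]

```text
clock: 16.88
position: [0.5913, -0.2371, 0.0577]
ee_rot: [-0.0, 1.0, -0.013, 0.001]
contact_force: [4.5, 3.7, 2.4]
width: 0.0001
gripper_force: 2.6
```

drive_tool:
  rows:
    - [[0, 0, 0], [-0.3, 0, 0], 0]
    - [[0, 0, 0], [-0.3, 0, 0], 0]
    - [[0, 0, 0], [0, 0, 0], 0]

```text
clock: 17.25
position: [0.5856, -0.237, 0.0577]
ee_rot: [-0.0, 1.0, -0.013, 0.001]
contact_force: [4.8, 0.4, 1.3]
width: 0.0002
gripper_force: 2.0
```

drive_tool:
  rows:
    - [[0, 0, 0], [0.6, 0, 0], 0]
    - [[0, 0, 0], [0, -1.4, 0], 0]
    - [[0, 0, 0], [-1.1, 0, 0], 0]
    - [[0, 0, 0], [-1.1, 0, 0], 0]
    - [[0, 0, 0], [0, 0, 0], 0]
    - [[0, 0, 0], [0, 0.3, 0], 0]
    - [[0, 0, 0], [0, 0.3, 0], 0]
    - [[0, 0, 0], [0, 0.3, 0], 0]

```text
clock: 18.25
position: [0.5684, -0.2441, 0.0575]
ee_rot: [0.002, 1.0, -0.012, -0.0]
contact_force: [-3.1, -8.0, -0.5]
width: -0.0001
gripper_force: 3.5
```

drive_tool:
  rows:
    - [[0, 0, 0], [0, 0.3, 0], 0]
    - [[0, 0, 0], [0, 0.3, 0], 0]
    - [[0, 0, 0], [0, 0.2, 0], 0]

```text
clock: 18.62
position: [0.5667, -0.237, 0.0576]
ee_rot: [0.002, 1.0, -0.012, -0.002]
contact_force: [-5.2, -7.5, 2.1]
width: -0.0001
gripper_force: 3.6
```

drive_tool:
  rows:
    - [[0, 0, 0], [0, 0.3, 0], 0]
    - [[0, 0, 0], [0, 0.2, 0], 0]
    - [[0, 0, 0], [0, 0.2, 0], 0]

```text
clock: 19.0
position: [0.5677, -0.2285, 0.0575]
ee_rot: [0.001, 1.0, -0.013, -0.001]
contact_force: [-2.5, -4.6, 1.8]
width: 0.0002
gripper_force: 2.1
```

drive_tool:
  rows:
    - [[0, 0, 0], [0, 0.2, 0], 0]
    - [[0, 0, 0], [0, 0.2, 0], 0]
    - [[0, 0, 0], [0, 0.1, 0], 0]
    - [[0, 0, 0], [0, 0, 0], 0]

```text
clock: 19.5
position: [0.5683, -0.2247, 0.0576]
ee_rot: [0.002, 1.0, -0.012, -0.0]
contact_force: [-3.2, -8.5, 0.3]
width: -0.0002
gripper_force: 4.1
```

drive_tool:
  rows:
    - [[0, 0, 0], [0, 0.15, 0], 0]
    - [[0, 0, 0], [0, 0.15, 0], 0]
    - [[0, 0, 0], [0, 0, 0], 0]

```text
clock: 19.88
position: [0.5684, -0.224, 0.0578]
ee_rot: [0.004, 1.0, -0.012, 0.0]
contact_force: [-4.0, -14.3, 0.1]
width: -0.0001
gripper_force: 6.5
```

Stalled on the stop, as on the left. Now I'll retreat and take a last look.

drive_tool:
  rows:
    - [[0, 0, 0], [0, -1.2, 0], 0]
    - [[0, 0, 0], [0, 0, 5], 0]
    - [[0, 0, 0], [-5, 0, 5], 0]
    - [[0, 0, 0], [-6, 0, 3], 0]
    - [[0, 0, 0], [-6, 0, 0], 0]
    - [[0, 0, 0], [-5, 0, 0], 0]
    - [[0, 0, 0], [0, 0, 0], 0]

```text
clock: 20.75
position: [0.3557, -0.2296, 0.1794]
ee_rot: [-0.001, 1.0, -0.014, -0.0]
contact_force: [-0.3, -0.6, 0.0]
width: 0.0001
gripper_force: 0.0
```

```bash
python3 - <<'E'
from h import *
a=eyes.get_image("top")[170:290,232:362,::-1]; b=eyes.get_image("side")[170:235,270:345,::-1]
r=lambda im,s:cv2.resize(im,None,fx=s,fy=s,interpolation=cv2.INTER_CUBIC)
o=np.zeros((400,800,3),np.uint8); A=r(a,3.2); B=r(b,4.8)
o[:A.shape[0],:A.shape[1]]=A; o[:B.shape[0],430:430+B.shape[1]]=B
cv2.imwrite("pics/c5.png",o)
E
```

```text
(no output)
```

View pics/c5.png

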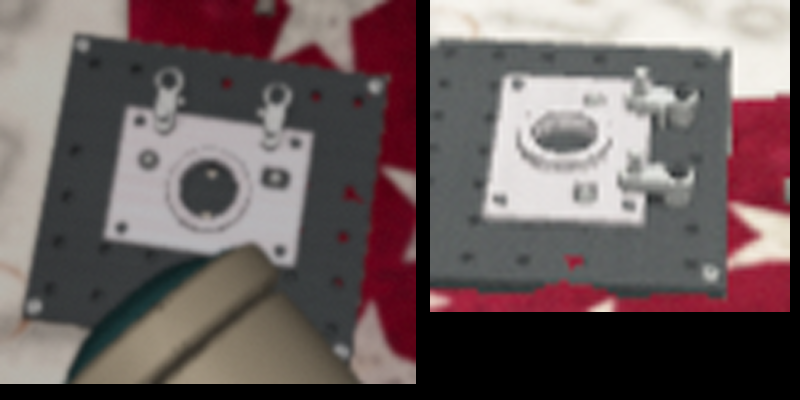

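Both buttons lie straight over the plate's back edge, left at (163,125) and right at (270,140) in the top crop. The pins are centred in the hole and slot, and the plate is flat.

```bash
python3 -c "
from rig import job; print(job.sign_off())"
```

```text
the job is handed in; nothing more can be done
None
```

The plate is seated flat over both pins, both turn-buttons are closed against their stops, and the job is handed in; I did not check the loose items against their starting positions.

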